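# Load the third gap of the sample rack

## Robot

A 6-joint arm with a two-finger parallel gripper is mounted at the origin on a cart in front of the work surface, level with it; the furniture and walls round the work are solid. World frame = base frame: x ahead of the robot, y to its left, z up, the work surface at z = 0. Lengths are in m, angles in rad, forces in N, time in s.
With the tool pointing down it reaches from about 0.35 to 0.775 m from the base axis. Payload 7.3 kg.
Tool frame: the origin (TCP) lies at the very end of the fingers, on their centre line; the grasp point (between the pads) lies 19 mm behind it; z points along the fingers, y is the line along which they close (so a half turn about z gives the same grasp; the last joint's range is limited). The gripper opens to 92 mm and grips with 3 to 60 N. Pads are 19 mm wide; open, the fingers measure 130 mm over their backs; the gripper's body (75 mm by 190 mm) begins 47 mm behind the grasp point.
Start: joints at [1.152, 0.342, 1.524, -0, 1.275, -0.146], TCP at [0.141, 0.506, 0.227] pointing down, gripper open.
Joint ranges: [-2.53, 2.53], [-0.77, 2.02], [0.04, 2.7], [-1, 4.14], [0.28, 2.66], [-3.11, 3.11]. Speed limits (rad/s): [2.57, 2.57, 3.14, 3.14, 3.14, 3.14].

## Interface

Orientations are given as [roll, pitch, yaw] about the fixed x, y, z axes, in that order (R = Rz(yaw) Ry(pitch) Rx(roll)).
In Python, from cell import robot, read_camera, get_calibration gives the robot as it stands. The module is installed in compiled form; this text tells all that it offers.
- The arm moves only by the tool send_rows, never from a script. Its argument "plan" is a list of rows, each a list of 2 entries, a list of its own where there are three numbers: the shift along the tool's x, y, z as a fraction of full scale, then the turn, a rotation vector about the tool's x, y, z as a fraction of full scale. A call has exactly 10 rows; each row shifts and turns the commanded pose from where the row before left it, along the tool's axes as they then stand; what a row does not reach is not made up. Full scale, the value 1, is 0.025 m for a shift and 90 degrees for a turn. A row lasts 1/8 s, in which the tool goes at most 62.5 mm and 10.7 degrees, less where a joint would pass 70% of its speed; a pose out of reach is approached as far as the arm can. A call with a number of a shift or a turn outside -1 to 1 is refused whole. A call with a gripper value outside its range is refused whole. "gripper" is the opening, from -1 (shut) to 1 (fully open), so that 0 is half open, set as the call begins (left out, the last holds). The fingers move at their own pace and stop on an object; "force" is the grip in N (left out, the last holds). Time passes only in rows, so rows that do not move let the fingers close, or fill a call up. It gives the time, the measured TCP pose, the force, the opening and the grip force at its end, in the units of the state.
- robot.observe(): the state, without advancing time (a new reading comes with each control period).
- read_camera(name): name is "side" or "top" or "wrist"; returns (picture, depth): 420x560x3 uint8, blue, green, red; 420x560 float32, m along the optical axis (not along the pixel's ray), 0 where there is no reading.
- get_calibration(name): a dict with "intrinsics" (3x3 intrinsics, pixels), "rvec" (rotation vector, rad) and "tvec" (3), from world to camera coordinates, as OpenCV has them. Camera axes: x right, y down, z forward; pixel columns grow to the right and rows downward; lengths in m; the calibration is good to about 2 mm. A picture is of the moment at which its call begins: read the wrist's pose just before it. get_calibration takes no time and is no camera call; for the wrist camera it gives the pose at the moment of the call.
- robot.hand_in(): hands the job in; it is judged then, once.
The state is a dict: "time": time; "qpos": joint angles; "qvel": joint speeds; "joint_efforts": joint torques, N m; "tool_pos": TCP position; "tool_rot": TCP orientation; "contact_force": force on the tool from outside, world axes, zero at the start; "torque": the same for the moment, N m; "opening": finger opening in m; "grip_force": force on a finger pad.
Only numpy, scipy, OpenCV 4.12 (cv2) and the standard library are available. Lean on these libraries where they do the work, as an engineer would, in place of code of your own. Each camera call takes 0.05 s, during which the arm holds its last target. There are 200 camera calls.

## Task

The sample waiting on the black shuttle belongs in the third gap of the rack, counted from the end with the red cap, full and empty gaps alike. Run the shuttle along its rail with a fingertip until it stands squarely in front of that gap, leave it there, and push the blue carrier off it into the gap until it is fully home against the back stop. Only push, on the shuttle and the blue block and never on the vial: lift and tip nothing, and leave the other carriers, the beaker and the spare vial alone.

Things in the scene. Friction and masses are not known exactly. Their poses are not given: they have to be found in the camera images.
- rack: Fixed rack, six gaps side by side in white plastic, steel rail and black shuttle along its front. Origin: on the table, mid-row, in the plane of the gap mouths. x points into the gaps (away from the robot), y left along the row, z up. Gaps 36 mm wide, centres at y = 105, 63, 21, -21, -63, -105 mm; dividers 6 mm thick, tops z = 27. The rail's base strip: x = -72 to 0, y = -174 to 226, top z = 6 mm.
- back_stop (a point): Point in mid-row at the foot of the back stop's front face: rack x = 55 mm, on the gap floor (z = 15 mm). The stop runs along all six gaps and is 24 mm high. A carrier that is home has its rear face 3 mm inside the gap mouths (rack x = 3 mm), clear of the passing shuttle.
- cap_red: Red end cap (60 x 16 x 34 mm, fixed) on one end of the rack, at y = +137 or -137 mm in the rack's frame; a grey one like it is on the other end. It marks the end the gaps are counted from. Origin: centre of its underside.
- shuttle: Black shuttle that slides along the rail (rack y) under about 2 N and stays where left. Starts at the left, moves 210 mm to the right at most. Origin: its middle, at rack x = -31, on table level; axes as the rack. Deck top z = 16 mm, 58 mm long in x; channel 36 mm wide between 6 mm cheeks (tops z = 28), robot-side lip to z = 22. At each end an upright thumb plate, 36 mm wide in x, top z = 43, outer face at y = +53 or -53 mm.
- carrier: Loose blue block that starts on the shuttle, a white vial with blue cap fixed in it. Block 52 (x) x 32 (y) x 30 mm high, nose corners rounded 9 mm, x points into the rack; vial top 66 mm above the underside. Origin: centre of the underside. About 0.2 kg. It slides without tipping when pushed on its rear face, which stands 18 mm higher than the cheeks.
- carrier_vial: The vial with blue cap fixed in that carrier: 26 mm across, 60 mm high, upright in the middle of the block, so 13 mm ahead of its rear face; 36 mm of it stand above the block. Origin: centre of its underside, 6 mm above the underside of the block.
- carrier_b: A like carrier (vial with black cap) already standing in the second or the fifth gap from the left; loose. Origin: centre of its underside.
- carrier_c: A like carrier (vial with white cap) in the other of these two gaps; loose. Origin: centre of its underside.
- beaker_banded: Empty clear beaker with a yellow band, 70 x 77 mm, 86 mm high, standing loose on the table right of the rack. Origin: centre of its underside.
- vial_spare: Loose white vial with white cap, 25 mm across, 60 mm high, standing on the table right of the rack. Origin: centre of its underside.

How it is judged:
By the outcome, as a careful person would: the job done as asked, in the order asked, and still so for the second after the job is handed in, with the robot touching nothing.
It also fails if it takes over 43 s, if anything falls off the work surface, if the arm or the gripper's body presses on something with over 40 N, if the wrist force passes 120 N, or if a joint passes its speed limit or range.

## Working session

There is one attempt and no reset: what is moved stays moved. The work goes in short steps, Python scripts to look and compute and a tool call to move; the robot and the scene stay as the last step left them, time stands still between calls to the robot, and variables do not carry over. Pictures are saved under pics/ and viewed, at most 11 in all, crops included, and the job is handed in when it is done.

Besides the shell and the picture viewer there is one more tool, called as name(argument=value, ...) on one line, values as JSON. send_rows: Moves the arm, as the interface text tells. Shift numbers are shares of 0.025 m and turn numbers shares of 90 degrees, none past 1 either way. Its arguments: {"type":"object","properties":{"plan":{"type":"array"},"gripper":{"type":"number"},"force":{"type":"number"}},"required":["plan"]}

```bash
mkdir -p pics
cat > h.py <<'E'
import numpy as np, cv2
from cell import robot, read_camera, get_calibration
def snap(n,f):
    c=get_calibration(n); p,d=read_camera(n); cv2.imwrite(f'pics/{f}.png',p); np.savez(f'pics/{f}.npz',p=p,d=d,K=c['intrinsics'],r=c['rvec'],t=c['tvec'])
def world(f,u,v,z=None):
    a=np.load(f'pics/{f}.npz'); R=cv2.Rodrigues(a['r'])[0]; t=a['t'].ravel(); ray=np.linalg.inv(a['K'])@[u,v,1.]
    C=-R.T@t; w=R.T@ray
    s=a['d'][int(v),int(u)] if z is None else (z-C[2])/w[2]
    return C+s*w
E
python3 - <<'E'
from h import *
snap('top','t1'); snap('side','s1')
print(robot.observe())
a=cv2.imread('pics/t1.png')
E
```

```text
{'time': 0.1, 'qpos': array([ 1.15198183e+00,  3.42649650e-01,  1.52490671e+00, -3.10177355e-05,
        1.27540659e+00, -1.46011030e-01]), 'qvel': array([-0.00074499, -0.00041983, -0.00261204, -0.00082645,  0.00025786,
       -0.00010015]), 'joint_efforts': array([ 6.09530689e-04, -4.32011354e+01, -2.44689882e+01,  7.18527683e-02,
        5.27181511e-02, -7.04833201e-05]), 'tool_pos': array([0.14129731, 0.50525461, 0.22612139]), 'tool_rot': array([-3.14023263e+00, -1.70020615e-04,  2.86879812e+00]), 'contact_force': array([-0.1863502 ,  0.30852389,  0.92427204]), 'torque': array([-0.01269001, -0.0376523 ,  0.01434356]), 'grip_force': 0.0, 'opening': 0.09186067425665409}
```

View pics/t1.png

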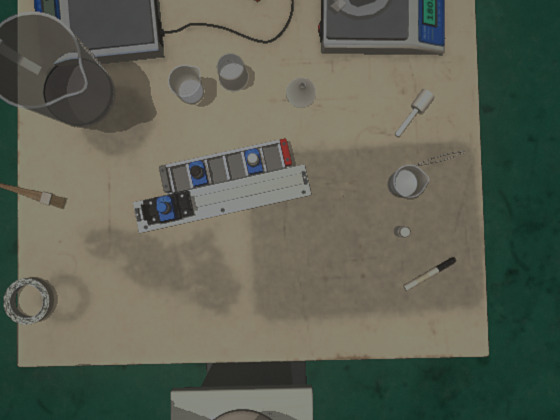

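View pics/s1.png

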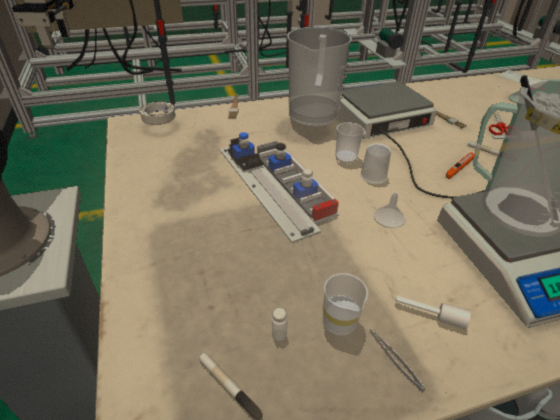

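The red cap is at the right end (top view, ~(286,152)), so the goal is the third gap from the right, rack y = -21 mm. The shuttle with the blue carrier is at ~(165,208). Next I'll crop in for precise points.

Run:
```python
from h import *
a=cv2.imread('pics/t1.png')[130:240,125:320]; a=cv2.resize(a,None,fx=4,fy=4,interpolation=cv2.INTER_CUBIC); cv2.imwrite('pics/t1c.png',cv2.convertScaleAbs(a,alpha=1.5,beta=10))
a=cv2.imread('pics/s1.png')[125:245,210:345]; a=cv2.resize(a,None,fx=5,fy=5,interpolation=cv2.INTER_CUBIC)[:600]; cv2.imwrite('pics/s1c.png',cv2.convertScaleAbs(a,alpha=1.5,beta=10))
```

```text
(no output)
```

View pics/t1c.png

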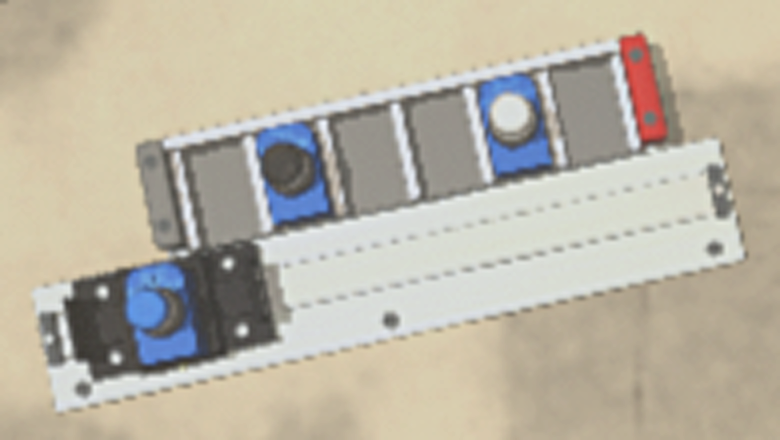

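View pics/s1c.png

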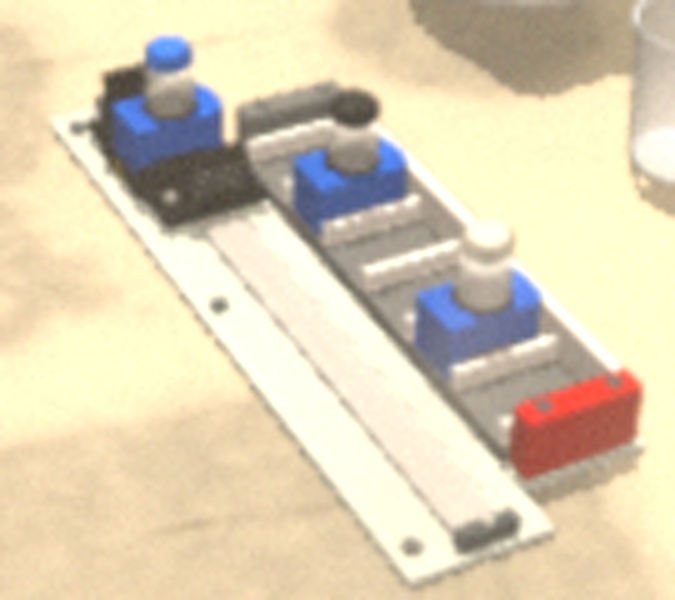

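The crops show the strip corners in top-crop pixels: (55,410), (745,258), (720,140) and (33,288). The target gap is at (445,145). Now I'll fit the rack pose from both views.

Run:
```python
from h import *
from scipy.optimize import least_squares
T=lambda u,v:((u+.5)/4+125-.5,(v+.5)/4+130-.5); S=lambda u,v:((u+.5)/5+210-.5,(v+.5)/5+125-.5)
# rack pts, px
tp=[((-72,226,6),(55,411)),((-72,-174,6),(746,258)),((0,-174,6),(720,140)),((0,226,6),(33,288)),((0,-129,34),(642,143)),((0,-145,34),(667,138))]
sp=[((-72,226,6),(53,120)),((-72,-174,6),(412,586)),((0,-174,6),(553,533)),((0,-145,34),(515,408+22))]
def proj(f,P):
    a=np.load(f'pics/{f}.npz'); return cv2.projectPoints(P,a['r'],a['t'],a['K'],None)[0][:,0]
def W(q,P):
    c,s=np.cos(q[2]),np.sin(q[2]); P=np.array(P)/1000; return np.c_[q[0]+c*P[:,0]-s*P[:,1],q[1]+s*P[:,0]+c*P[:,1],P[:,2]]
ut=np.array([T(*p[1]) for p in tp]); us=np.array([S(*p[1]) for p in sp])
for nm,f,pts,U in(('t','t1',tp,ut),('s','s1',sp[:3],us[:3])):
    r=least_squares(lambda q:(proj(f,W(q,[p[0] for p in pts]))-U).ravel(),[.5,0.1,.2]); print(nm,r.x,r.fun.round(1))
r=least_squares(lambda q:np.r_[(proj('t1',W(q,[p[0] for p in tp]))-ut).ravel(),(proj('s1',W(q,[p[0] for p in sp[:3]]))-us[:3]).ravel()],[.5,0.1,.2]);q=r.x;print('both',q)
np.save('rack.npy',q)
# two-view height of blue cap top centre
A=[]
for f,(u,v) in(('t1',T(150,308)),('s1',S(168,45))):
    a=np.load(f'pics/{f}.npz');A.append((a['K']@np.c_[cv2.Rodrigues(a['r'])[0],a['t'].ravel()],np.array([[u],[v]])))
X=cv2.triangulatePoints(A[0][0],A[1][0],A[0][1],A[1][1]).ravel();X=X[:3]/X[3]
c,s=np.cos(q[2]),np.sin(q[2]);R=np.array([[c,s],[-s,c]]);print('cap',X,'rack',R@(X[:2]-q[:2]))
for n,(u,v),z in(('shR top',(275,335),.016),('shR',(262,240),.022),('blkTop',(130,275),.046),('blk',(182,262),.046)):
    x=world('t1',*T(u,v),z);print(n,x,'rack',R@(x[:2]-q[:2]))
# occlusion grid of depth above: heights at plates
a=np.load('pics/t1.npz')
for n,(u,v) in(('plateL?',(85,330)),('plateR?',(235,300)),('R2',(255,290)),('blk',(170,345)),('strip',(400,270))):
    x=world('t1',*np.round(T(u,v)));print(n,x.round(4),'rack',(R@(x[:2]-q[:2])).round(4))
```

```text
t [0.62019667 0.01621757 0.19588427] [ 0.3  0.1  0.1  0.1 -0.4 -1.2 -0.7 -0.2  0.   0.8  0.8  0.4]
s [0.62124381 0.01311282 0.18788141] [-0.1 -0.2 -0.7  0.1  0.8 -0.1]
both [0.62054106 0.01559482 0.19418185]
cap [0.55929998 0.1524596  0.08260246] rack [-0.03368016  0.14610984]
shR top [0.54564866 0.09783106 0.016     ] rack [-0.05761624  0.09514221]
shR [0.59878333 0.10328325 0.022     ] rack [-0.00442812  0.09023886]
blkTop [0.57927667 0.17159404 0.046     ] rack [-0.01038666  0.16102989]
blk [0.58575797 0.14306679 0.046     ] rack [-0.0095319   0.13178813]
plateL? [0.5509 0.2026 0.0218] rack [-0.0322  0.1969]
plateR? [0.5648 0.1202 0.0196] rack [-0.0345  0.1134]
R2 [0.57   0.1048 0.0428] rack [-0.0324  0.0972]
blk [0.5403 0.1509 0.044 ] rack [-0.0526  0.1483]
strip [0.5814 0.0271 0.0072] rack [-0.0361  0.0188]
```

Heights check out: cap top at 82.6 mm against 82 expected, deck and plate tops match, and the two views agree on the rack pose to about 3 mm. The shuttle is at rack y ≈ 146 mm and the rack yaw is 0.194. Next I turn the tool so that its x = −rack x and its y = rack y, shut the fingers and approach.

send_rows(plan=[[[0,0,0],[0,0,-0.099]],[[0,0,0],[0,0,-0.099]],[[0,0,0],[0,0,-0.099]],[[-1,-0.95,0],[0,0,0]],[[-1,-0.95,0],[0,0,0]],[[-1,-0.95,0],[0,0,0]],[[-1,-0.95,0],[0,0,0]],[[-1,-0.95,0],[0,0,0]],[[-1,-0.95,0],[0,0,0]],[[-1,-0.95,0],[0,0,0]]], gripper=-1)

```text
time: 1.35
tool_pos: [0.3459, 0.3753, 0.2264]
tool_rot: [-3.141, -0.001, -2.948]
contact_force: [0.9, 0.8, 0.5]
opening: 0.0009
grip_force: 0.0
```

send_rows(plan=[[[-0.95,-0.9,0],[0,0,0]],[[-0.95,-0.9,0],[0,0,0]],[[-0.95,-0.9,0],[0,0,0]],[[-0.95,-0.9,0],[0,0,0]],[[-0.95,-0.9,0.3],[0,0,0]],[[-0.95,-0.9,0.3],[0,0,0]],[[-0.95,-0.9,0.3],[0,0,0]],[[0,0,0.3],[0,0,0]],[[0,0,0],[0,0,0]],[[0,0,0],[0,0,0]]])

```text
time: 2.6
tool_pos: [0.538, 0.2543, 0.197]
tool_rot: [3.141, 0.0, -2.947]
contact_force: [0.3, 0.0, -0.5]
opening: 0.0004
grip_force: 0.0
```

```bash
cat >> h.py <<'E'
def rk(p):
    q=np.load('rack.npy'); c,s=np.cos(q[2]),np.sin(q[2]); return np.array([[c,s],[-s,c]])@(np.array(p)[:2]-q[:2])
def st():
    o=robot.observe(); print(round(o['time'],2),o['tool_pos'].round(4),'rack',rk(o['tool_pos']).round(4),o['tool_rot'].round(3),'F',o['contact_force'].round(1),'open',round(o['opening'],4))
E
python3 -c "
from h import *
st(); snap('wrist','w1')"
```

```text
2.6 [0.538  0.2543 0.197 ] rack [-0.035   0.2502] [ 3.141  0.    -2.947] F [ 0.3  0.  -0.5] open 0.0004
```

View pics/w1.png

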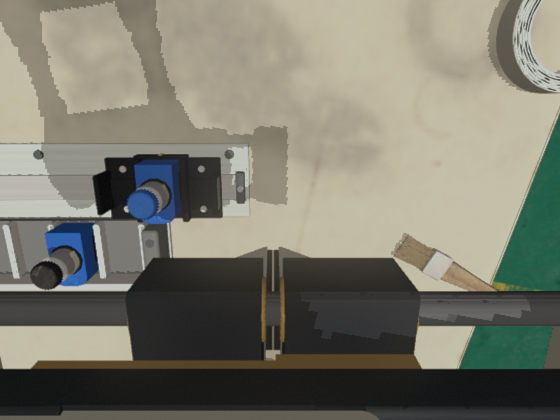

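The wrist view shows the strip parallel to the image rows, so the yaw is right. The shuttle's left plate outer edge is at ~(221,187) and the strip end is at (249,180). Now I'll refine the shuttle y and rack offset from this view.

```bash
python3 -c "
from h import *
for n,u,v,z in(('strip end front',249,144,.006),('strip end back',249,217,.006),('plate@43',221,187,.043),('plate@6',221,187,.006),('cheekR-in',188,155,.028),('blk rear L',179,162,.046),('blk rear R',136,162,.046),('divider',157,222,.027)):
    x=world('w1',u,v,z); print(n,rk(x).round(4),x.round(4))
for u in range(95,250,8): print(u,rk(world('w1',u,190)).round(3),world('w1',u,190)[2].round(3))
"
```

```text
strip end front [-0.0689  0.2295] [0.5086 0.2275 0.006 ]
strip end back [0.0021 0.2283] [0.5785 0.24   0.006 ]
plate@43 [-0.0364  0.2072] [0.5449 0.2119 0.043 ]
plate@6 [-0.028  0.202] [0.5541 0.2084 0.006 ]
cheekR-in [-0.0617  0.1772] [0.5258 0.1776 0.028 ]
blk rear L [-0.0584  0.1734] [0.5298 0.1745 0.046 ]
blk rear R [-0.0584  0.1376] [0.5367 0.1394 0.046 ]
divider [0.0004 0.1444] [0.5931 0.1574 0.027 ]
95 [-0.034  0.099] 0.042
103 [-0.032  0.102] 0.035
111 [-0.028  0.102] 0.018
119 [-0.028  0.109] 0.019
127 [-0.028  0.117] 0.019
135 [-0.039  0.142] 0.067
143 [-0.042  0.152] 0.077
151 [-0.04   0.156] 0.069
159 [-0.038  0.16 ] 0.062
167 [-0.035  0.162] 0.047
175 [-0.033  0.167] 0.039
183 [-0.03   0.171] 0.028
191 [-0.028  0.176] 0.018
199 [-0.028  0.183] 0.018
207 [-0.028  0.191] 0.019
215 [-0.034  0.202] 0.042
223 [-0.026  0.204] 0.011
231 [-0.026  0.212] 0.01
239 [-0.028  0.22 ] 0.017
247 [-0.025  0.227] 0.006
```

send_rows(plan=[[[-0.16,0,0.96],[0,0,0]],[[0,0,0.96],[0,0,0]],[[0,0,0.96],[0,0,0]],[[0,0,0.96],[0,0,0]],[[0,0,0.96],[0,0,0]],[[0,0,0.96],[0,0,0]],[[0,0,0.96],[0,0,0]],[[0,-0.2,0],[0,0,0]],[[0,-0.2,0],[0,0,0]],[[0,-0.2,0],[0,0,0]]])

```text
time: 3.9
tool_pos: [0.5463, 0.2396, 0.0301]
tool_rot: [3.141, 0.002, -2.948]
contact_force: [0.5, -0.7, -2.0]
opening: 0.0004
grip_force: 0.0
```

send_rows(plan=[[[0,-0.2,0],[0,0,0]],[[0,-0.3,0],[0,0,0]],[[0,-0.4,0],[0,0,0]],[[0,-0.5,0],[0,0,0]],[[0,-0.5,0],[0,0,0]],[[0,-0.5,0],[0,0,0]],[[0,-0.5,0],[0,0,0]],[[0,-0.5,0],[0,0,0]],[[0,-0.3,0],[0,0,0]],[[0,-0.2,0],[0,0,0]]])

```text
time: 5.15
tool_pos: [0.5643, 0.1435, 0.0286]
tool_rot: [3.142, -0.0, -2.948]
contact_force: [0.1, 1.4, 1.4]
opening: 0.0003
grip_force: 0.9
```

```bash
python3 -c "
from h import *
st(); snap('wrist','w2')"
```

```text
5.15 [0.5643 0.1435 0.0286] rack [-0.0305  0.1363] [ 3.142 -0.    -2.948] F [0.1 1.4 1.4] open 0.0003
```

View pics/w2.png

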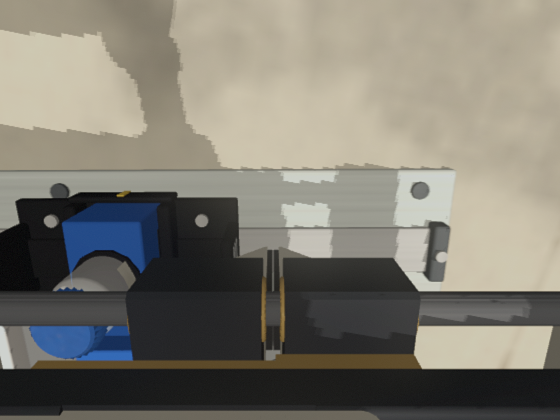

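In contact: the plate's outer edge is at column ~238 and touches the finger, whose wedge spans columns 240–310.

```bash
python3 -c "
from h import *
for n,u,v,z in(('strip end front',454,170,.006),('screwL',202,221,.016),('screwR',52,222,.016),('deckedge16',238,205,.016),('blkL',158,205,.046),('blkR',68,215,.046)):
    x=world('w2',u,v,z); print(n,rk(x).round(4))
for u in range(224,250,3): print(u,[(*rk(world('w2',u,v)).round(4),world('w2',u,v)[2].round(3)) for v in (225,245)])
"
```

```text
strip end front [-0.07    0.2264]
screwL [-0.0471  0.1036]
screwR [-0.0467  0.0314]
deckedge16 [-0.0551  0.1211]
blkL [-0.0634  0.0927]
blkR [-0.0593  0.0569]
224 [(np.float64(-0.045), np.float64(0.1141), np.float64(0.016)), (np.float64(-0.0458), np.float64(0.1176), np.float64(0.044))]
227 [(np.float64(-0.0462), np.float64(0.116), np.float64(0.019)), (np.float64(-0.0451), np.float64(0.1186), np.float64(0.042))]
230 [(np.float64(-0.0468), np.float64(0.1176), np.float64(0.021)), (np.float64(-0.0448), np.float64(0.1198), np.float64(0.042))]
233 [(np.float64(-0.0465), np.float64(0.1189), np.float64(0.02)), (np.float64(-0.0428), np.float64(0.1204), np.float64(0.036))]
236 [(np.float64(-0.0462), np.float64(0.1202), np.float64(0.019)), (np.float64(-0.0393), np.float64(0.1208), np.float64(0.028))]
239 [(np.float64(-0.0412), np.float64(0.1202), np.float64(0.005)), (np.float64(-0.0321), np.float64(0.1204), np.float64(0.009))]
242 [(np.float64(-0.0419), np.float64(0.122), np.float64(0.007)), (np.float64(-0.0324), np.float64(0.122), np.float64(0.01))]
245 [(np.float64(-0.0416), np.float64(0.1234), np.float64(0.006)), (np.float64(-0.0323), np.float64(0.1235), np.float64(0.01))]
248 [(np.float64(-0.0416), np.float64(0.1249), np.float64(0.006)), (np.float64(-0.0327), np.float64(0.1251), np.float64(0.011))]
```

send_rows(plan=[[[0,-0.2,0],[0,0,0]],[[0,-0.4,0],[0,0,0]],[[0,-0.5,0],[0,0,0]],[[0,-0.5,0],[0,0,0]],[[0,-0.5,0],[0,0,0]],[[0,-0.5,0],[0,0,0]],[[0,-0.3,0],[0,0,0]],[[0,-0.2,0],[0,0,0]],[[0,-0.1,0],[0,0,0]],[[0,-0.06,0],[0,0,0]]])

```text
time: 6.45
tool_pos: [0.5798, 0.0641, 0.0287]
tool_rot: [3.141, -0.0, -2.948]
contact_force: [0.6, 1.2, -0.9]
opening: 0.0004
grip_force: 0.8
```

send_rows(plan=[[[0,0,0],[0,0,0]],[[0,0.2,0],[0,0,0]],[[0,0.3,0],[0,0,0]],[[0,0,-1],[0,0,0]],[[0.5,-0.5,-1],[0,0,0]],[[1,-0.5,-1],[0,0,0]],[[1,-0.5,-1],[0,0,0]],[[1,-0.5,0],[0,0,0]],[[0.5,0,0],[0,0,0]],[[0,0,0],[0,0,0]]])

```text
time: 7.7
tool_pos: [0.4885, 0.0084, 0.1287]
tool_rot: [3.141, -0.0, -2.948]
contact_force: [1.3, -0.3, -1.3]
opening: 0.0003
grip_force: 0.0
```

```bash
python3 -c "
from h import *
st(); snap('wrist','w3')"
```

```text
7.7 [0.4885 0.0084 0.1287] rack [-0.1309  0.0185] [ 3.141 -0.    -2.948] F [ 1.3 -0.3 -1.3] open 0.0003
```

View pics/w3.png

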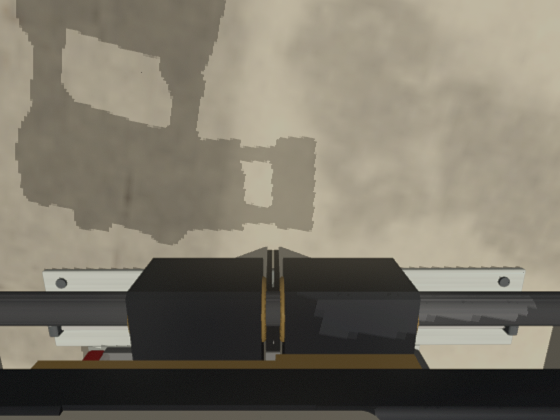

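The camera sits on the robot side of the fingers, so the rack is hidden here (rail at rows 270–345). I'll raise the tool and move it over the rack for the alignment view.

send_rows(plan=[[[0,0,-1],[0,0,0]],[[-0.5,-0.2,-1],[0,0,0]],[[-1,-0.2,-0.8],[0,0,0]],[[-1,-0.2,0],[0,0,0]],[[-1,-0.2,0],[0,0,0]],[[-1,-0.2,0],[0,0,0]],[[-1,-0.2,0],[0,0,0]],[[-1,0,0],[0,0,0]],[[-0.3,0,0],[0,0,0]],[[0,0,0],[0,0,0]]])

```text
time: 9.0
tool_pos: [0.6616, 0.0118, 0.1979]
tool_rot: [3.141, -0.001, -2.947]
contact_force: [-0.3, -0.1, -0.7]
opening: 0.0005
grip_force: 0.0
```

```bash
python3 -c "
from h import *
st(); snap('wrist','w4')"
```

```text
9.0 [0.6616 0.0118 0.1979] rack [ 0.0395 -0.0116] [ 3.141e+00 -1.000e-03 -2.947e+00] F [-0.3 -0.1 -0.7] open 0.0005
```

View pics/w4.png

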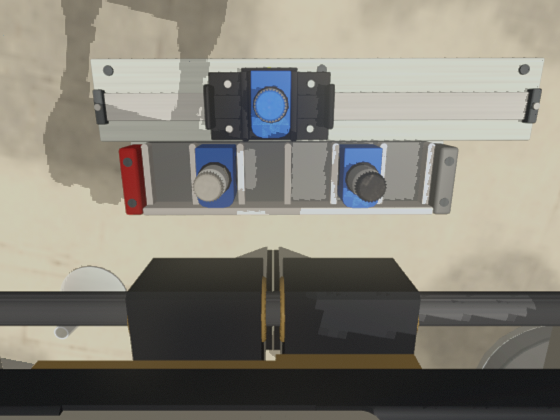

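Clear view: the target gap lies between the dividers at columns 241 and 288. The shuttle screws are at columns 228 and 311, and the red cap is at (132,180).

```bash
python3 -c "
from h import *
a=np.load('pics/w4.npz')
g=cv2.cvtColor(a['p'],cv2.COLOR_BGR2GRAY).astype(float)
# divider edges near the mouth, row band, bright runs
r=g[150:156].mean(0); print(r[135:440].astype(int).tolist())
for nm,v,cols in(('screws',84,(228,311)),('screws',129,(228,311))):
    for u in cols:
        w=g[v-6:v+7,u-8:u+9]; m=np.where(w>(w.max()+np.median(w))/2,w,0); ys,xs=np.mgrid[v-6:v+7,u-8:u+9]; U=(m*xs).sum()/m.sum();V=(m*ys).sum()/m.sum()
        print(nm,round(U,2),round(V,2),rk(world('w4',U,V,.0165)).round(4))
for n,u,v,z in(('stripR',90.5,59,.006),('stripL',543,59,.006),('div241',241,160,.027),('div288',288,160,.027),('149',149,160,.027),('431',431,160,.027),('blkR',249,70,.046),('blkL',297,70,.046)):print(n,rk(world('w4',u,v,z)).round(4))
"
```

```text
[58, 48, 40, 39, 38, 36, 77, 163, 169, 169, 169, 170, 168, 125, 96, 93, 93, 94, 97, 97, 97, 97, 97, 97, 97, 97, 97, 97, 97, 97, 98, 97, 98, 98, 97, 97, 97, 97, 98, 97, 98, 98, 98, 97, 98, 97, 98, 98, 97, 98, 98, 98, 97, 99, 129, 167, 169, 168, 169, 152, 95, 81, 81, 82, 82, 82, 82, 82, 83, 82, 82, 83, 83, 83, 82, 83, 82, 83, 83, 82, 83, 83, 82, 83, 83, 83, 82, 82, 83, 83, 83, 83, 83, 83, 83, 83, 83, 71, 58, 57, 59, 101, 185, 188, 187, 198, 200, 200, 174, 130, 135, 137, 138, 136, 137, 138, 138, 138, 139, 136, 107, 98, 98, 97, 98, 98, 98, 98, 98, 98, 98, 98, 98, 98, 98, 98, 98, 98, 98, 98, 98, 99, 98, 99, 98, 98, 98, 98, 97, 114, 164, 168, 167, 166, 167, 165, 118, 119, 139, 140, 141, 140, 140, 140, 141, 141, 141, 141, 142, 142, 141, 141, 141, 141, 142, 141, 141, 142, 141, 142, 143, 142, 142, 142, 143, 142, 142, 143, 143, 143, 143, 139, 120, 103, 101, 101, 114, 180, 205, 202, 193, 171, 167, 153, 89, 67, 69, 69, 69, 84, 117, 128, 128, 128, 128, 128, 129, 129, 129, 129, 129, 130, 129, 129, 129, 130, 129, 129, 129, 130, 130, 130, 130, 130, 130, 130, 131, 131, 130, 130, 131, 131, 130, 131, 131, 129, 129, 165, 204, 207, 206, 173, 150, 148, 148, 149, 148, 149, 149, 148, 149, 149, 148, 149, 148, 148, 148, 148, 148, 148, 148, 149, 149, 149, 149, 149, 149, 149, 149, 149, 149, 149, 146, 119, 105, 104, 104, 106, 108, 108, 107, 112, 161, 206, 208, 203, 191, 172, 159, 98, 74, 74, 75, 74, 77]
screws 227.12 83.64 [-0.0474 -0.0497]
screws 310.74 83.37 [-0.0476  0.0227]
screws 228.78 128.48 [-0.0094 -0.0494]
screws 309.53 128.28 [-0.0096  0.0227]
stripR [-0.0683 -0.1699]
stripL [-0.0684  0.2269]
div241 [ 0.0173 -0.0383]
div288 [0.0173 0.0033]
149 [ 0.0173 -0.1198]
431 [0.0173 0.13  ]
blkR [-0.0562 -0.0288]
blkL [-0.0562  0.0088]
```

Divider and strip readings agree: the shuttle is 4.7 mm short. The last push ended with the TCP at rack y 54.8, so I'll go back and push to 50.1.

send_rows(plan=[[[0.7,0.865,0],[0,0,0]],[[0.7,0.865,0],[0,0,0]],[[0.7,0.865,0],[0,0,0]],[[0.7,0.865,0.6],[0,0,0]],[[0,0,1],[0,0,0]],[[0,0,1],[0,0,0]],[[0,0,1],[0,0,0]],[[0,0,1],[0,0,0]],[[0,0,1],[0,0,0]],[[0,0,1],[0,0,0]]])

```text
time: 10.3
tool_pos: [0.5757, 0.0825, 0.0336]
tool_rot: [-3.142, 0.001, -2.948]
contact_force: [0.1, 0.4, -0.2]
opening: 0.0007
grip_force: 0.0
```

```bash
python3 -c "
from h import *
st()"
```

```text
10.3 [0.5757 0.0825 0.0336] rack [-0.0311  0.0743] [-3.142e+00  1.000e-03 -2.948e+00] F [ 0.1  0.4 -0.2] open 0.0007
```

send_rows(plan=[[[0,-0.2,0.2],[0,0,0]],[[0,-0.2,0],[0,0,0]],[[0,-0.2,0],[0,0,0]],[[0,-0.12,0],[0,0,0]],[[0,-0.1,0],[0,0,0]],[[0,-0.1,0],[0,0,0]],[[0,-0.05,0],[0,0,0]],[[0,0,0],[0,0,0]],[[0,0.2,0],[0,0,0]],[[0,0.5,0],[0,0,0]]])

```text
time: 11.55
tool_pos: [0.5773, 0.0762, 0.0286]
tool_rot: [3.142, -0.0, -2.949]
contact_force: [-0.7, 0.6, 0.1]
opening: 0.0005
grip_force: 0.0
```

send_rows(plan=[[[0,0,-1],[0,0,0]],[[0,0,-1],[0,0,0]],[[0,0,-1],[0,0,0]],[[0,0,-1],[0,0,0]],[[0,0,-1],[0,0,0]],[[-0.7,-0.9,-1],[0,0,0]],[[-0.7,-0.9,-0.8],[0,0,0]],[[-0.7,-0.9,0],[0,0,0]],[[-0.7,-0.9,0],[0,0,0]],[[0,0,0],[0,0,0]]])

```text
time: 12.8
tool_pos: [0.6641, 0.0007, 0.1979]
tool_rot: [3.141, -0.001, -2.949]
contact_force: [-0.4, 0.8, -0.7]
opening: 0.0005
grip_force: 0.0
```

Run:
```python
from h import *
st(); snap('wrist','w5')
g=cv2.cvtColor(np.load('pics/w5.npz')['p'],cv2.COLOR_BGR2GRAY).astype(float)
c=g[60:140,200:340]; 
k,st_,s,cen=cv2.connectedComponentsWithStats((c>130).astype(np.uint8))[0:4]
for i in range(1,k):
    if 15<s[i,4]<120: 
        U,V=cen[i]+[200,60]; print('blob',U.round(1),V.round(1),s[i,4],rk(world('w5',U,V,.0165)).round(4))
r=g[150:156].mean(0); print(r[215:310].astype(int).tolist())
for u in (240,287.5): print(rk(world('w5',u,153,.027)).round(4))
for u,v in((90.5,59),(543,59)): print('strip?',rk(world('w5',u,v,.006)).round(4))
```

```text
12.8 [0.6641 0.0007 0.1979] rack [ 0.0398 -0.023 ] [ 3.141e+00 -1.000e-03 -2.949e+00] F [-0.4  0.8 -0.7] open 0.0005
blob 338.6 76.7 23 [-0.0525  0.0352]
blob 318.0 82.6 48 [-0.0477  0.0176]
blob 234.7 83.1 43 [-0.0475 -0.0544]
blob 265.7 120.7 26 [-0.0157 -0.0278]
blob 235.9 128.1 41 [-0.0093 -0.0545]
blob 316.9 127.8 42 [-0.0095  0.0179]
blob 337.1 134.0 56 [-0.004   0.0361]
[83, 83, 83, 83, 83, 83, 83, 83, 83, 83, 82, 83, 82, 83, 83, 83, 83, 83, 82, 82, 82, 88, 87, 87, 88, 87, 86, 85, 84, 83, 82, 73, 58, 59, 87, 150, 191, 192, 190, 189, 193, 186, 126, 98, 97, 97, 98, 97, 98, 98, 98, 98, 98, 98, 97, 97, 98, 97, 98, 98, 98, 98, 98, 97, 98, 98, 98, 98, 98, 98, 98, 98, 98, 98, 98, 98, 99, 108, 113, 109, 100, 96, 114, 187, 205, 205, 205, 205, 205, 184, 143, 139, 140, 140, 141]
[ 0.0115 -0.0505]
[ 0.0115 -0.0086]
strip? [-0.0682 -0.1812]
strip? [-0.0675  0.2155]
```

View pics/w5.png

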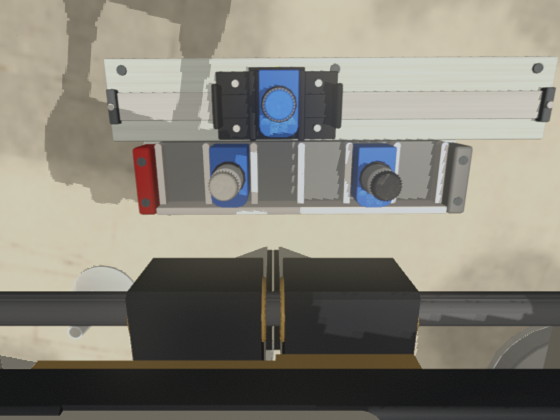

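The shuttle centre (-18.3) and gap centre (-17.9) now agree within 0.5 mm in the same view, so the shuttle stands squarely. Next I move behind the carrier at z ≈ 33 mm, above the cheeks and below the block top.

send_rows(plan=[[[0.9,0.16,0],[0,0,0]],[[0.9,0,0],[0,0,0]],[[0.9,0,0],[0,0,0]],[[0.9,0,0],[0,0,0]],[[0.9,0,0],[0,0,0]],[[0.9,0,0],[0,0,0]],[[0,0,0.9],[0,0,0]],[[0,0,0.9],[0,0,0]],[[0,0,0.9],[0,0,0]],[[0,0,0.9],[0,0,0]]])

```text
time: 14.1
tool_pos: [0.5295, -0.0195, 0.1083]
tool_rot: [3.141, -0.0, -2.947]
contact_force: [0.1, -1.8, 0.1]
opening: 0.0006
grip_force: 0.0
```

send_rows(plan=[[[0,0,1],[0,0,0]],[[0,0,1],[0,0,0]],[[0,0,1],[0,0,0]],[[0,0,0],[0,0,0]],[[-0.2,0,0],[0,0,0]],[[-0.2,0,0],[0,0,0]],[[-0.2,0,0],[0,0,0]],[[-0.2,0,0],[0,0,0]],[[-0.2,0,0],[0,0,0]],[[-0.2,0,0],[0,0,0]]])

```text
time: 15.35
tool_pos: [0.5597, -0.015, 0.0336]
tool_rot: [3.141, -0.001, -2.948]
contact_force: [-2.0, -0.3, 2.0]
opening: 0.0003
grip_force: 0.7
```

Run:
```python
from h import *
st(); snap('wrist','w6')
```

```text
15.35 [ 0.5597 -0.015   0.0336] rack [-0.0656 -0.0183] [ 3.141e+00 -1.000e-03 -2.948e+00] F [-2.  -0.3  2. ] open 0.0003
```

View pics/w6.png

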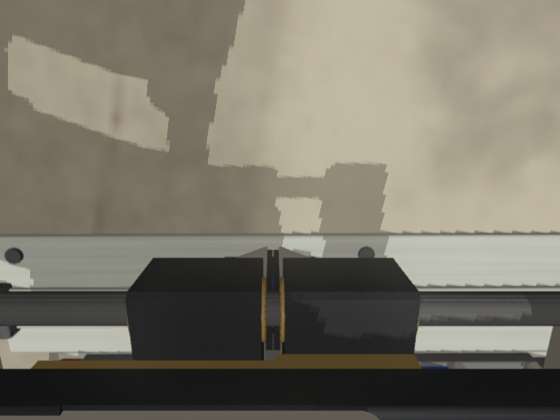

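The finger is just in contact (force -2 N). I'll push 50 mm, then creep.

send_rows(plan=[[[-0.2,0,0],[0,0,0]],[[-0.2,0,0],[0,0,0]],[[-0.2,0,0],[0,0,0]],[[-0.2,0,0],[0,0,0]],[[-0.2,0,0],[0,0,0]],[[-0.2,0,0],[0,0,0]],[[-0.2,0,0],[0,0,0]],[[-0.2,0,0],[0,0,0]],[[-0.2,0,0],[0,0,0]],[[-0.2,0,0],[0,0,0]]])

```text
time: 16.65
tool_pos: [0.6092, -0.0054, 0.0337]
tool_rot: [3.141, 0.0, -2.948]
contact_force: [-1.0, 0.1, -0.4]
opening: 0.0001
grip_force: 0.3
```

```bash
python3 -c "
from h import *
st()"
```

```text
16.65 [ 0.6092 -0.0054  0.0337] rack [-0.0152 -0.0184] [ 3.141  0.    -2.948] F [-1.   0.1 -0.4] open 0.0001
```

send_rows(plan=[[[-0.1,0,0],[0,0,0]],[[-0.1,0,0],[0,0,0]],[[-0.05,0,0],[0,0,0]],[[-0.05,0,0],[0,0,0]],[[-0.04,0,0],[0,0,0]],[[-0.03,0,0],[0,0,0]],[[0,0,0],[0,0,0]],[[0,0,0],[0,0,0]],[[0,0,0],[0,0,0]],[[0,0,0],[0,0,0]]])

```text
time: 17.9
tool_pos: [0.6163, -0.004, 0.0337]
tool_rot: [3.141, -0.004, -2.948]
contact_force: [-6.7, -2.4, 3.5]
opening: 0.0007
grip_force: 3.5
```

```bash
python3 -c "
from h import *
st()"
```

```text
17.9 [ 0.6163 -0.004   0.0337] rack [-0.0079 -0.0184] [ 3.141 -0.004 -2.948] F [-6.7 -2.4  3.5] open 0.0007
```

send_rows(plan=[[[-0.04,0,0],[0,0,0]],[[-0.04,0,0],[0,0,0]],[[0,0,0],[0,0,0]],[[0,0,0],[0,0,0]],[[0,0,0],[0,0,0]],[[0,0,0],[0,0,0]],[[0,0,0],[0,0,0]],[[0,0,0],[0,0,0]],[[0,0,0],[0,0,0]],[[0,0,0],[0,0,0]]])

```text
time: 19.15
tool_pos: [0.6163, -0.0039, 0.0337]
tool_rot: [3.141, -0.008, -2.948]
contact_force: [-14.3, -3.4, 8.9]
opening: 0.0006
grip_force: 7.0
```

```bash
python3 -c "
from h import *
st()"
```

```text
19.15 [ 0.6163 -0.0039  0.0337] rack [-0.0079 -0.0184] [ 3.141 -0.008 -2.948] F [-14.3  -3.4   8.9] open 0.0006
```

It's firmly stopped. I'll back off, lift and check it in the view.

send_rows(plan=[[[0.2,0,0],[0,0,0]],[[0.6,0,0],[0,0,0]],[[1,0,0],[0,0,0]],[[0.6,0,-0.5],[0,0,0]],[[0,0,-1],[0,0,0]],[[0,0,-1],[0,0,0]],[[0,0,-1],[0,0,0]],[[0,0,-1],[0,0,0]],[[0,0,-1],[0,0,0]],[[0,0,-1],[0,0,0]]])

```text
time: 20.4
tool_pos: [0.5614, -0.0148, 0.1973]
tool_rot: [-3.141, 0.002, -2.948]
contact_force: [0.2, 0.1, -0.9]
opening: 0.0003
grip_force: 0.0
```

send_rows(plan=[[[-0.6,0,0],[0,0,0]],[[-0.9,0,0],[0,0,0]],[[-0.9,0,0],[0,0,0]],[[-0.9,0,0],[0,0,0]],[[-0.9,0,0],[0,0,0]],[[0,0,0],[0,0,0]],[[0,0,0],[0,0,0]],[[0,0,0],[0,0,0]],[[0,0,0],[0,0,0]],[[0,0,0],[0,0,0]]])

```text
time: 21.65
tool_pos: [0.6639, 0.0053, 0.1965]
tool_rot: [-3.142, 0.0, -2.948]
contact_force: [0.1, -0.0, 0.7]
opening: 0.0003
grip_force: 0.0
```

Run:
```python
from h import *
st(); snap('wrist','w7')
a=cv2.imread('pics/w7.png')[40:260,90:470]; cv2.imwrite('pics/w7c.png',cv2.resize(a,None,fx=2.1,fy=2.1,interpolation=cv2.INTER_CUBIC))
```

```text
21.65 [0.6639 0.0053 0.1965] rack [ 0.0405 -0.0185] [-3.142  0.    -2.948] F [ 0.1 -0.   0.7] open 0.0003
```

View pics/w7c.png

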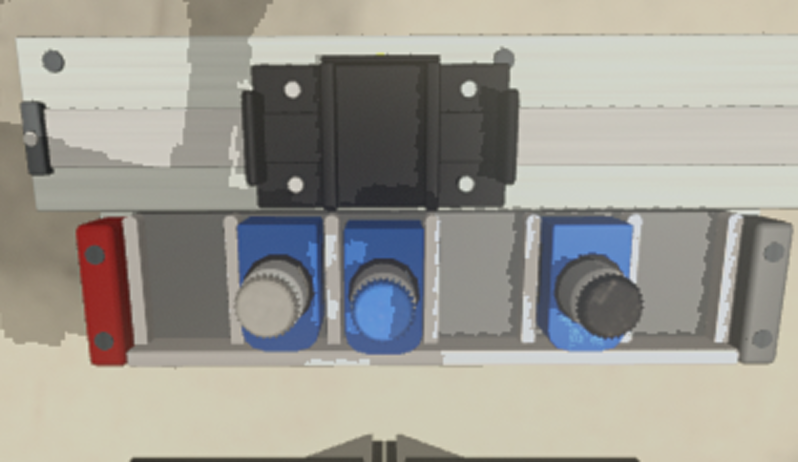

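The blue carrier is home in the third gap: its rear edge is level with its neighbours (crop row ~222) and its nose is on the stop. The shuttle is squarely in front, and everything else is untouched.

```bash
python3 -c "
from h import *
print(robot.hand_in())"
```

```text
the job is handed in; nothing more can be done
None
```

The job is handed in: the shuttle stands in front of the third gap from the red cap, within about 0.5 mm by the wrist camera, and the blue carrier is home against the back stop, at 21.7 s of the 43 s allowed.

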